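# Refit the filter cassette in the weighing bench's powder filter unit

## Robot

A 6-joint arm with a two-finger parallel gripper is mounted at the origin on the work surface. World frame = base frame: x ahead of the robot, y to its left, z up, the work surface at z = 0. Lengths are in mm, angles in degrees, forces in N, time in s.
With the tool pointing down it reaches from about 300 to 850 mm from the base axis. Payload 5.4 kg.
Tool frame: the origin (TCP) lies at the very end of the fingers, on their centre line; the grasp point (between the pads) lies 19 mm behind it; z points along the fingers, y is the line along which they close (so a half turn about z gives the same grasp; the last joint's range is limited). The gripper opens to 85 mm and grips with 20 to 120 N. Pads are 22 mm wide; open, the fingers measure 114 mm over their backs; the gripper's body (76 mm by 85 mm) begins 54 mm behind the grasp point. The pads swing forward as they close: fully open they stand 13 mm farther back than shut.
Start: joints at [-78.272, 9.076, 91.501, -0, 79.423, -12.038], TCP at [231.704, -526.231, 197.799] pointing down, gripper open.
Joint ranges: [-166.64, 166.64], [-54.1, 131.32], [10.49, 154.53], [-73.88, 253.88], [9.74, 151.15], [-171.62, 171.62]. Speed limits (degrees/s): [147.25, 147.25, 180, 180, 180, 180].

## Interface

Orientations are given as [roll, pitch, yaw] about the fixed x, y, z axes, in that order (R = Rz(yaw) Ry(pitch) Rx(roll)).
In Python, from station import arm gives the robot as it stands.
- The arm moves only by the shell command python3 -m handwheel 'ROWS' [FORCE]. ROWS is JSON, a list of rows, each a list of 7 numbers: the opening, from 0 (shut) to 1 (fully open), then the shift along the tool's x, y, z in m, then the turn, a rotation vector about the tool's x, y, z in degrees. A call has 1 to 12 rows; each row is the pose to reach, as a shift and turn from the pose commanded when the call began, along the tool's axes at that moment; what a row does not reach only later rows make up. A row lasts 1/10 s, in which the tool goes at most 50 mm and 8.59 degrees, less where a joint would pass 70% of its speed; a pose out of reach is approached as far as the arm can. A call with a gripper value outside its range is refused whole. The fingers move at their own pace and stop on an object; FORCE is the grip in N (left out, the last holds). Time passes only in rows, so rows that repeat a pose let the fingers close. It gives the time, the measured TCP pose, the force, the opening and the grip force at its end, in the units of the state.
- arm.read_state(): the state, without advancing time (a new reading comes with each control period).
- arm.read_camera(name): name is "scene" or "side" or "wrist"; returns the picture (384x512x3 uint8, blue, green, red); there is no depth.
- arm.camera_info(name): a dict with "vfov" (degrees; the focal length in pixels is half the picture's height over the tangent of half this angle, whatever the lens; pixels are square), "cx", "cy" (the principal point, pixels), "cam_to_world" (4x4, takes a point from camera to world coordinates); the wrist camera has in their place "hand_eye" (4x4, takes a point from camera to tool coordinates, whose origin is the TCP and whose axes are the flange's). Camera axes: x right, y up, looking along -z (the intrinsics and any distortion apply to the point x, -y, -z); pixel columns grow to the right and rows downward; lengths in mm; the calibration is good to about 2 mm. A picture is of the moment at which its call begins: read the wrist's pose just before it. camera_info takes no time and is no camera call.
- arm.job_done(): hands the job in; it is judged then, once.
The state is a dict: "clock": time; "q": joint angles; "qd": joint speeds; "tau": joint torques, N m; "tcp_pos": TCP position; "eef_rot": TCP orientation; "contact_force": force on the tool from outside, world axes, zero at the start; "moment": the same for the moment, N m; "width": opening from 0.0 (shut) to 1.0 (fully open); "grasp_force": force on a finger pad.
Only numpy, scipy, OpenCV 4.12 (cv2) and the standard library are available. Lean on these libraries where they do the work, as an engineer would, in place of code of your own. Each camera call takes 0.05 s, during which the arm holds its last target. There are 200 camera calls.

## Task

Put the filter cassette back into the open bay of the bench-top filter unit: holding it tilted, hook its tongue under the steel lip at one end of the bay, then swing the other end down and press it past the spring roller until it lies flat on the bay floor with the roller sprung back over its edge. Leave the bottles and everything else on the bench standing where they are.

Things in the scene. Friction and masses are not known exactly. Their poses are not given: they have to be found in the camera images.
- unit: Bench-top powder filter unit, fixed: grey steel case 256 long (x) x 190 wide (y) x about 100 mm high on four screw feet, an open filter bay in its top. Origin: on the table under the case's centre; z up; +x to the lip end of the bay, -x to the roller-catch end. The case is level; its height is not reported: the feet are set so that the bay floor is 69 to 89 mm above the table.
- bay_below (a point): Point on the table below the bay, at the unit's origin. Bay: y -65 to +65 mm, from the near wall at x = -83 to the stop wall at x = +103 mm; its flat floor is 69 to 89 mm above the table (find it by touch or sight), the rim 24 mm above the floor. In place, the cassette lies on the floor, its origin over this point (x -3 to +1, y within 3 mm), axes alike.
- lip_below (a point): Point on the table below the middle of the free edge of the steel lip: x = +90 mm in the unit. The lip is 4 mm thick, its top 16 mm above the bay floor; it runs from here to the stop wall 13 mm farther (+x). The slot under it, above the bay floor, is 12 mm high and as wide as the bay.
- roller_below (a point): Table point below the catch's white free roller (16 mm across, 44 long along y; centre x = -80, 32 mm above the bay floor). A spring (5.5 N + 0.55 N/mm) lets it back 12 mm to -x. The cassette's end, coming down, meets it at about 12 degrees, stands on it, passes when pressed there by 8 to 14 N, and is then held down. Its bracket: x -126 to -84, y +-32 mm, up to 44 mm over the floor.
- cassette: Filter cassette, one rigid piece, 0.28 to 0.56 kg: grey plastic frame with white pleated paper, 160 (x) x 124 (y) x 26 mm, a tongue on one end and a grip fin on top. Origin: centre of the frame's underside; z up, +x to the tongue. Starts flat on the table, left or right of the midline. The bay has 4 mm of play lengthwise, 3 mm at each side, so it cannot go in level.
- tongue_tip (a point): Middle of the tongue's end face, at (102, 0, 4) mm in the cassette. The tongue is level with the underside, sticks 22 mm out of the frame's +x face, is 100 mm wide and 8 mm thick.
- heel (a point): Middle of the cassette's top edge at the end away from the tongue (the end the roller holds), at (-80, 0, 26) mm in the cassette.
- grip (a point): Point in the solid grip fin to take hold of, at (0, 0, 46) mm in the cassette. The fin stands in the middle of the top: 12 mm thick (x, the way to pinch it), 70 mm long (y), 34 mm high (its top 60 mm above the underside).
- amber_bottle: Bystander: brown bottle, diameter 68, 150 mm high; origin under its centre.
- amber_small: Bystander: small brown bottle, diameter 40, 75 mm high, near the midline between unit and cassette; origin under its centre.
- white_jar: Bystander: white jar, diameter 64, 90 mm high; origin under its centre.
- clear_bottle: Bystander: clear bottle, diameter 56, 120 mm high; origin under its centre.
- jar_cap: Bystander: white jar cap, diameter 42, 14 mm high, near the midline; origin under its centre.
- spatula: Bystander: steel spatula, 180 mm long, lying on the table.
- prefilter: Bystander: flat prefilter frame 150 x 120 x 12 mm with a grey mat, no tongue and no grip; not wanted. Origin under its centre.
Things that resemble listed ones, but are neither listed nor needed, are in the scene too. What is shaped like the cassette but yellow is not meant.

How it is judged:
By the outcome, as a careful person would: the job done as asked, in the order asked, and still so for the second after the job is handed in, with the robot touching nothing.
It also fails if it takes over 61 s, if anything falls off the work surface, if the arm or the gripper's body presses on something with over 40 N, if the wrist force passes 120 N, or if a joint passes its speed limit or range.

## Working session

There is one attempt and no reset: what is moved stays moved. The work goes in short steps, Python scripts to look and compute and a shell command to move; the robot and the scene stay as the last step left them, time stands still between calls to the robot, and variables do not carry over. Pictures are saved under pics/ and viewed, at most 10 in all, crops included, and the job is handed in when it is done.

```bash
ls; mkdir -p pics
python3 - <<'E'
from station import arm
import cv2,numpy as np
s=arm.read_state();print(s)
for n in("scene","side","wrist"):
    i=arm.camera_info(n);print(n,{k:np.round(v,4).tolist() if not isinstance(v,str) else v for k,v in i.items()})
a=arm.read_camera("scene");b=arm.read_camera("side")
cv2.imwrite("pics/scene0.png",a);cv2.imwrite("pics/side0.png",b)
cv2.imwrite("pics/s0.png",cv2.resize(a,(800,600)))
cv2.imwrite("pics/d0.png",cv2.resize(b,(800,600)))
E
```

```text
pics
{'clock': 0.0, 'q': array([-7.82722759e+01,  9.11297728e+00,  9.15728783e+01,  2.41220392e-03,
        7.94235193e+01, -1.20385652e+01]), 'qd': array([-0.00606798, -0.000288  ,  0.00255057, -0.03420954,  0.01072335,
       -0.09030499]), 'tau': array([-7.91721914e-05, -3.96005559e+01, -3.31428480e+01, -2.82926749e-04,
        8.58174084e-03,  2.99244725e-06]), 'tcp_pos': array([ 231.57758513, -525.57661609,  196.80759867]), 'eef_rot': array([-1.79893525e+02, -2.51305597e-02,  2.37658209e+01]), 'contact_force': array([0.82171586, 0.08310546, 0.54534922]), 'moment': array([-0.03655424, -0.04262907, -0.02337079]), 'grasp_force': 0.0, 'width': 0.9990830970289235}
scene {'vfov': 57.5246, 'cx': 264.0085, 'cy': 192.3502, 'cam_to_world': [[-0.027, -0.6695, 0.7423, 1290.6615], [0.9996, -0.0227, 0.0159, 33.7647], [0.0063, 0.7424, 0.6699, 718.8801], [0.0, 0.0, 0.0, 1.0]]}
side {'vfov': 42.1926, 'cx': 242.7071, 'cy': 187.0943, 'cam_to_world': [[-0.9927, 0.0636, -0.1023, 328.6036], [-0.1189, -0.6548, 0.7464, 1365.2703], [-0.0195, 0.7532, 0.6575, 1231.8636], [0.0, 0.0, 0.0, 1.0]]}
wrist {'vfov': 58.5553, 'cx': 257.3715, 'cy': 190.1051, 'hand_eye': [[0.001, 0.9522, 0.3056, 78.9605], [1.0, -0.0011, 0.0001, -0.8128], [0.0004, 0.3056, -0.9522, -176.0629], [0.0, 0.0, 0.0, 1.0]]}
```

View pics/s0.png

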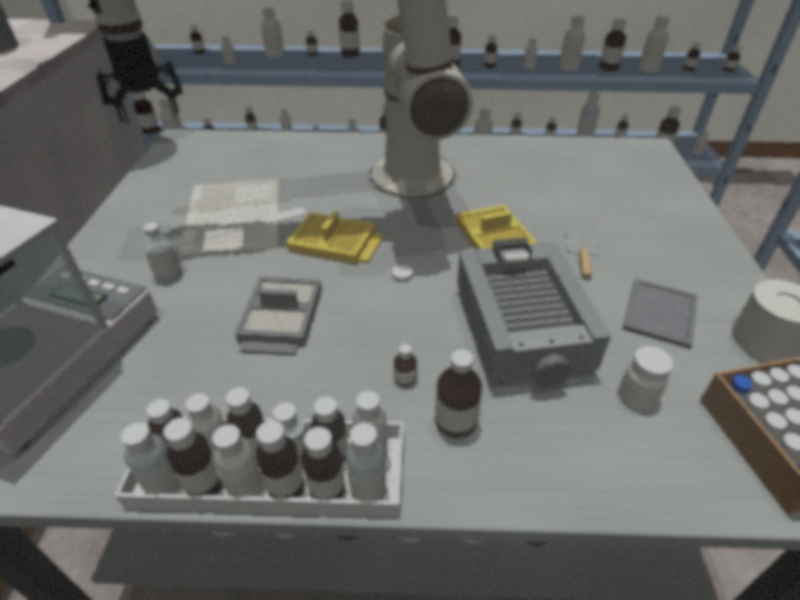

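View pics/d0.png

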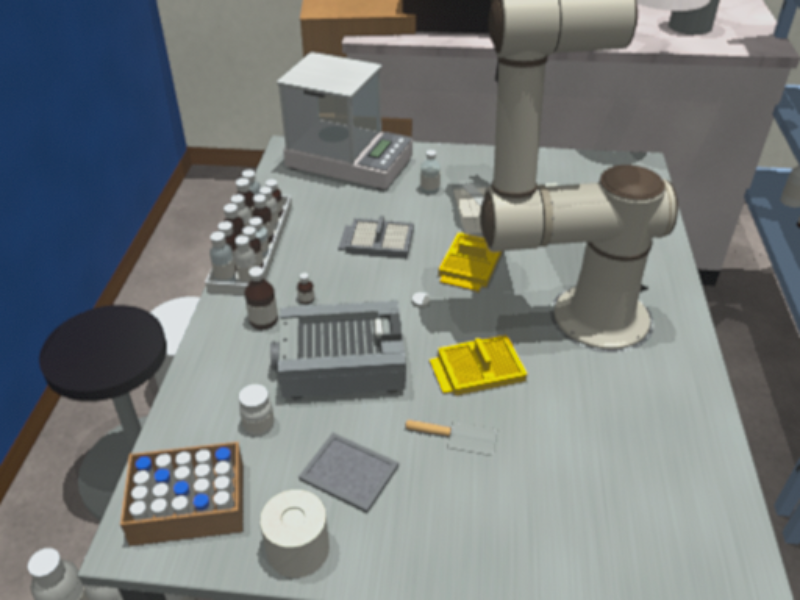

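The scene view (800x600 scale) shows the grey cassette at (280,312), with its tongue towards the camera at (268,348). The unit is at (530,310), with the roller near the robot at (515,255) and the lip at the far end. There are three cassette-like things: yellow at (335,238), yellow at (495,228), and grey with white paper at (280,312). Only the grey one fits the description. I'll confirm it in one enlarged composite.

```bash
cat > h.py <<'E'
import numpy as np,cv2
from station import arm
from scipy.spatial.transform import Rotation as R
def cam(n,s=None):
    i=arm.camera_info(n); f=192/np.tan(np.radians(i["vfov"]/2))
    if n=="wrist":
        T=np.eye(4);T[:3,:3]=R.from_euler("xyz",s["eef_rot"],degrees=True).as_matrix();T[:3,3]=s["tcp_pos"]
        T=T@np.array(i["hand_eye"])
    else: T=np.array(i["cam_to_world"])
    return f,i["cx"],i["cy"],T
def ray(c,p,z):
    f,cx,cy,T=c; d=T[:3,:3]@np.array([(p[0]-cx)/f,-(p[1]-cy)/f,-1]); o=T[:3,3]
    return o+d*(z-o[2])/d[2]
def proj(c,P):
    f,cx,cy,T=c; q=T[:3,:3].T@(np.array(P,float)-T[:3,3]); return np.array([cx+f*q[0]/-q[2],cy+f*-q[1]/-q[2]])
E
python3 - <<'E'
import cv2,numpy as np
a=cv2.imread("pics/scene0.png");b=cv2.imread("pics/side0.png")
def c(im,x,y,w=100,h=75): return cv2.resize(im[y:y+h,x:x+w],(400,300),interpolation=cv2.INTER_CUBIC)
# scene cass x 140..; unit x 285-395 ; 
m=np.vstack([np.hstack([c(a,135,165),c(a,290,150,112,84)]),np.hstack([c(b,205,120),c(b,170,185)])])
cv2.imwrite("pics/crop1.png",m)
from h import *
k=.64
for n,p,z in [("scene",(280,312),20),("side",(380,237),20),("scene",(530,300),80),("side",(340,335),80),("scene",(400,272),14),("scene",(405,382),0),("side",(305,300),0),("scene",(460,430),0)]:
    print(n,p,ray(cam(n),(p[0]*k,p[1]*k),z).round())
E
```

```text
scene (280, 312) [ 556. -228.   20.]
side (380, 237) [ 541. -226.   20.]
scene (530, 300) [574. 224.  80.]
side (340, 335) [574. 202.  80.]
scene (400, 272) [423. -11.  14.]
scene (405, 382) [699.  10.   0.]
side (305, 300) [694.  12.   0.]
scene (460, 430) [792.  99.   0.]
```

View pics/crop1.png

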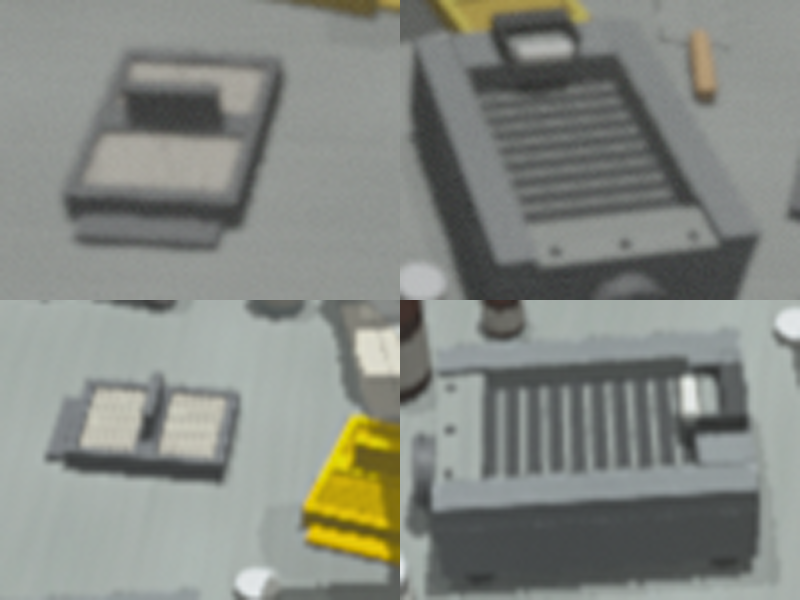

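The crop confirms it: the grey and white cassette has the fin and tongue, tongue towards +x world. The unit's screwed lip plate is at the +x end, and the roller and bracket are nearest the robot. Next, the numbers from both views.

Run:
```python
from h import *
S=cam("scene");D=cam("side")
print("cassette top corners (TL far-left, far-right, near-right, near-left)")
A=np.array([ray(S,(135+x/4,165+y/4),26) for x,y in[(125,52),(282,62),(240,203),(68,197)]])
B=np.array([ray(D,(205+x/4,120+y/4),26) for x,y in[(90,78),(238,90),(228,160),(68,152)]])
for M in(A,B): print(M.round(0)[:,:2].tolist(),M.mean(0).round(1),[np.linalg.norm(M[i]-M[i-1]).round() for i in range(4)])
d=(A[2]+A[3]-A[0]-A[1]);print("yaw S",np.degrees(np.arctan2(d[1],d[0])))
d=(B[0]+B[3]-B[1]-B[2]);print("yaw D",np.degrees(np.arctan2(d[1],d[0])))
def tri(p,q):
    M=[];b=[]
    for c,u in((S,p),(D,q)):
        o=c[3][:3,3];d=ray(c,u,0)-o;d/=np.linalg.norm(d);K=np.eye(3)-np.outer(d,d);M.append(K);b.append(K@o)
    X=np.linalg.lstsq(np.vstack(M),np.hstack(b),rcond=None)[0];return X.round(1),[(proj(c,X)-u).round(1) for c,u in((S,p),(D,q))]
s=lambda x,y:(290+(x-400)*.28,150+y*.28); e=lambda x,y:(170+(x-400)/4,185+(y-300)/4)
for n,p,q in[("screwL",(556,252),(450,387)),("screwM",(627,243),(450,430)),("screwR",(693,235),(450,472)),
 ("rim +x right(+y)",(757,235),(436,512)),("rim -x-y",(418,32),(740,333)),("rim+x-y",(498,265),(440,360)),("rim -x+y",(635,20),(755,490))]:
    print(n,*tri(s(*p),e(*q)))
```

```text
cassette top corners (TL far-left, far-right, near-right, near-left)
[[467.0, -286.0], [475.0, -163.0], [625.0, -170.0], [623.0, -289.0]] [ 547.6 -227.1   26. ] [np.float64(157.0), np.float64(123.0), np.float64(151.0), np.float64(119.0)]
[[615.0, -295.0], [460.0, -288.0], [460.0, -171.0], [619.0, -169.0]] [ 538.4 -231.1   26. ] [np.float64(126.0), np.float64(154.0), np.float64(117.0), np.float64(159.0)]
yaw S -1.6286057883086973
yaw D -0.8701918262143773
screwL [694.4 192.3  93.5] [array([-0.2, -0.2]), array([-0.1,  0.1])]
screwM [683.9 242.5  93.3] [array([-0.2, -0.3]), array([-0.2,  0.2])]
screwR [674.2 289.7  93.3] [array([-0.4, -0.4]), array([-0.3,  0.3])]
rim +x right(+y) [675.1 334.1  94.9] [array([-0.1, -0.2]), array([-0.1,  0.1])]
rim -x-y [458.4 107.5 101.3] [array([0.3, 0.4]), array([ 0.3, -0.4])]
rim+x-y [709.1 153.7  90.8] [array([0.7, 0.9]), array([ 0.6, -0.6])]
rim -x+y [429.4 289.8  99.2] [array([-0.1, -0.1]), array([-0.1,  0.1])]
```

```bash
cat >> h.py <<'E'
def delta(pos,yaw,tilt=0,s=None):
    """tool-frame shift (m), rotvec (deg) to TCP pos with tool yaw; tilt = rotation about horizontal axis z x closing so tongue end goes down"""
    s=s or arm.read_state(); R0=R.from_euler("xyz",s["eef_rot"],degrees=True)
    # tool y points along (sin yaw,-cos yaw): yaw 90 -> +x world. pitch about unit y axis
    Rt=R.from_rotvec(np.radians(tilt)*np.array([np.cos(np.radians(yaw)),np.sin(np.radians(yaw)),0]))*R.from_euler("xyz",[180,0,yaw],degrees=True)
    return (R0.inv().apply(np.array(pos)-s["tcp_pos"])/1000).round(4).tolist(),np.degrees((R0.inv()*Rt).as_rotvec()).round(2).tolist()
E
python3 -c "
from h import *
print(delta((543,-200,200),89))"
```

```text
([0.4163, -0.1725, -0.0027], [-0.08, -0.07, -65.23])
```

```bash
python3 -m handwheel '[[1,0.416,-0.1725,-0.003,0,0,-65.2],[1,0.416,-0.1725,-0.003,0,0,-65.2],[1,0.416,-0.1725,-0.003,0,0,-65.2],[1,0.416,-0.1725,-0.003,0,0,-65.2],[1,0.416,-0.1725,-0.003,0,0,-65.2],[1,0.416,-0.1725,-0.003,0,0,-65.2],[1,0.416,-0.1725,-0.003,0,0,-65.2],[1,0.416,-0.1725,-0.003,0,0,-65.2],[1,0.416,-0.1725,-0.003,0,0,-65.2],[1,0.416,-0.1725,-0.003,0,0,-65.2],[1,0.416,-0.1725,-0.003,0,0,-65.2],[1,0.416,-0.1725,-0.003,0,0,-65.2]]'
python3 - <<'E'
from h import *
s=arm.read_state();a=arm.read_camera("wrist");np.save("w1.npy",[s["tcp_pos"],s["eef_rot"]])
cv2.imwrite("pics/w1.png",a);cv2.imwrite("pics/w1b.png",cv2.resize(a,(800,600)))
E
```

```text
clock: 1.3
tcp_pos: [542.1, -201.4, 200.4]
eef_rot: [-179.9, -0.0, 88.9]
contact_force: [-0.9, -0.7, 0.4]
width: 0.998
grasp_force: 0.0
```

View pics/w1b.png

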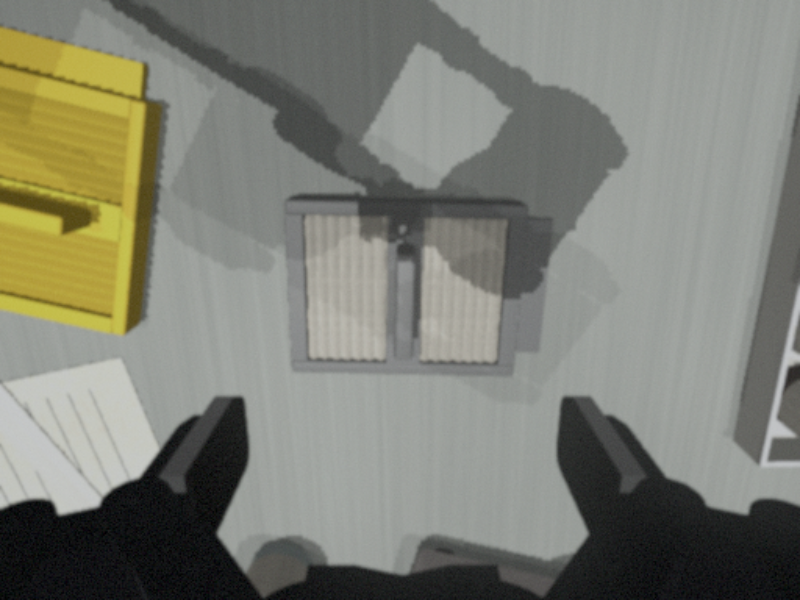

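The cassette is centred near (405,287), its frame from (288,200) to (527,372), the tongue on the right at (540,285), and the fin at (404,250)-(404,357).

Run:
```python
from h import *
w=np.load("w1.npy");s={"tcp_pos":w[0],"eef_rot":w[1]};C=cam("wrist",s);k=.64
P=np.array([ray(C,(x*k,y*k),26) for x,y in[(288,204),(525,209),(514,372),(293,371)]])
print(P.round(1)[:,:2].tolist(),P.mean(0).round(1),[np.linalg.norm(P[i]-P[i-1]).round() for i in range(4)])
d=P[1]+P[2]-P[0]-P[3];print("yaw",np.degrees(np.arctan2(d[1],d[0])))
g=cv2.cvtColor(cv2.imread("pics/w1.png"),cv2.COLOR_BGR2HSV)
im=cv2.imread("pics/w1.png").astype(int)
m=((im.min(2)>115)&(im[:,:,2]-im[:,:,0]>8)).astype(np.uint8);m[:, :180]=0;m[:,350:]=0;m[:130]=0;m[240:]=0
m=cv2.morphologyEx(m,cv2.MORPH_CLOSE,np.ones((5,5)))
cs=[c for c in cv2.findContours(m,0,2)[0] if cv2.contourArea(c)>800]
for c in cs:
    r=cv2.minAreaRect(c);b=cv2.boxPoints(r);Q=np.array([ray(C,p,22) for p in b]);print(r,Q.mean(0).round(1),Q.round(1)[:,:2].tolist())
for p in[(397,252),(413,252),(396,357),(414,357)]: print("fin",p,ray(C,(p[0]*k,p[1]*k),60).round(1))
```

```text
[[468.5, -169.4], [623.0, -175.4], [621.2, -292.5], [462.1, -288.9]] [ 543.7 -231.6   26. ] [np.float64(120.0), np.float64(155.0), np.float64(117.0), np.float64(159.0)]
yaw -1.74642640094139
((294.7952880859375, 186.20849609375), (51.1256103515625, 89.65443420410156), 2.4895529747009277) [ 582.2 -234.1   22. ] [[552.0, -283.0], [557.0, -181.6], [610.1, -184.9], [609.8, -286.8]]
((221.0, 184.0), (92.0, 52.0), 90.0) [ 502.4 -230.3   22. ] [[478.0, -177.8], [531.9, -178.8], [529.1, -282.8], [470.4, -281.7]]
fin (397, 252) [ 539.3 -194.8   60. ]
fin (413, 252) [ 549. -195.   60.]
fin (396, 357) [ 537.2 -264.    60. ]
fin (414, 357) [ 548.8 -264.2   60. ]
```

```bash
python3 -c "
from h import *
print(delta((543.5,-230.5,31),88.2))"
```

```text
([-0.0287, 0.0021, 0.1695], [-0.04, 0.0, 0.67])
```

```bash
python3 -m handwheel '[[1,-0.0287,0.002,0.04,0,0,0.7],[1,-0.0287,0.002,0.08,0,0,0.7],[1,-0.0287,0.002,0.11,0,0,0.7],[1,-0.0287,0.002,0.14,0,0,0.7],[0.6,-0.0287,0.002,0.155,0,0,0.7],[0.6,-0.0287,0.002,0.165,0,0,0.7],[0.5,-0.0287,0.002,0.168,0,0,0.7],[0.5,-0.0287,0.002,0.168,0,0,0.7]]' 60
python3 -m handwheel '[[0.3,0,0,0,0,0,0],[0.2,0,0,0,0,0,0],[0,0,0,0,0,0,0],[0,0,0,0,0,0,0],[0,0,0,0,0,0,0],[0,0,0,0,0,0,0],[0,0,0,0,0,0,0],[0,0,0,0,0,0,0]]' 60
```

```text
clock: 2.15
tcp_pos: [544.9, -230.1, 33.7]
eef_rot: [179.9, 0.0, 88.2]
contact_force: [0.1, 0.1, -0.5]
width: 0.501
grasp_force: 0.0
clock: 2.95
tcp_pos: [544.4, -229.4, 32.8]
eef_rot: [-180.0, -0.0, 88.3]
contact_force: [0.3, -0.8, 0.3]
width: 0.001
grasp_force: 0.0
```

Run:
```python
from h import *
s=arm.read_state();a=arm.read_camera("wrist");b=arm.read_camera("side")
cv2.imwrite("pics/w2.png",np.hstack([a[:, :][::1],cv2.resize(b[100:250,180:380],(512,384))])[:, :]) 
m=np.hstack([cv2.resize(a,(400,300)),cv2.resize(b[110:230,180:340],(400,300))]);cv2.imwrite("pics/w2b.png",m);print(s["tcp_pos"],s["width"],s["grasp_force"])
```

```text
[ 544.3573412  -229.40301771   32.76151716] 0.001272090201251431 0.0
```

View pics/w2b.png

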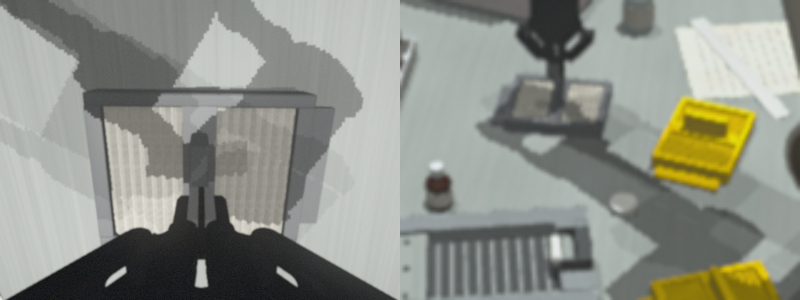

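Run:
```python
import cv2
a=cv2.imread("pics/w2.png")[:,:512];cv2.imwrite("pics/w2c.png",cv2.resize(a[150:330,150:370],(733,600),interpolation=cv2.INTER_CUBIC))
```

```text
(no output)
```

View pics/w2c.png

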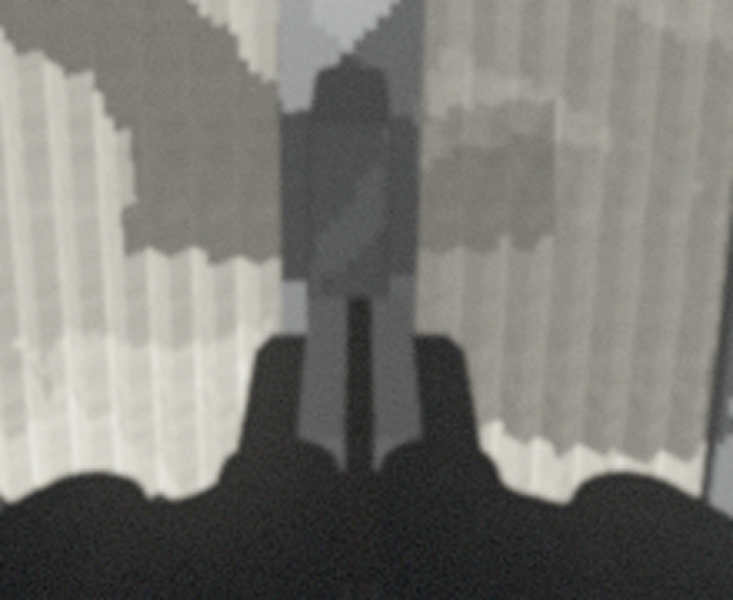

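The pads seem to straddle the fin at crop (350,200), but the gripper reports shut. A small lift will settle it.

```bash
python3 -m handwheel '[[0,0,0,-0.01,0,0,0],[0,0,0,-0.02,0,0,0],[0,0,0,-0.03,0,0,0],[0,0,0,-0.03,0,0,0]]' 60
python3 - <<'E'
from h import *
s=arm.read_state();a=arm.read_camera("wrist");b=arm.read_camera("side")
m=np.hstack([cv2.resize(a,(400,300)),cv2.resize(b[110:230,180:340],(400,300))]);cv2.imwrite("pics/w3b.png",m);print(s["tcp_pos"],s["width"],s["grasp_force"],s["contact_force"])
E
```

```text
clock: 3.45
tcp_pos: [546.0, -230.5, 65.5]
eef_rot: [179.8, 0.1, 88.3]
contact_force: [-0.1, -1.0, 0.5]
width: 0.0
grasp_force: 0.0
[ 545.98838109 -230.50689982   65.52929591] 0.00013397172152485897 0.0 [-0.07826014 -0.99666044  0.50057622]
```

View pics/w3b.png

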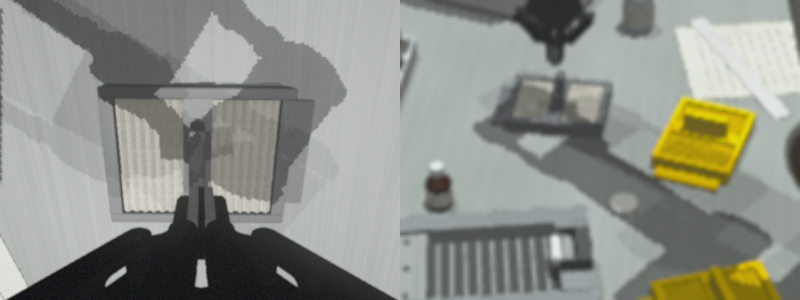

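Run:
```python
from h import *
D=cam("side")
for t in[(546,-230.5,65.5)]: print("side TCP pred in 800x300 crop:",((proj(D,t)-(180,110))*2.5+(400,0)).round())
def W(p,r): return cam("wrist",{"tcp_pos":np.array(p),"eef_rot":np.array(r)})
y=np.radians(-1.8);Rm=np.array([[np.cos(y),-np.sin(y),0],[np.sin(y),np.cos(y),0],[0,0,1]])
pts={"c--":(-80,-62,26),"c-+":(-80,62,26),"c++":(80,62,26),"c+-":(80,-62,26),"fin+":(0,35,60),"fin-":(0,-35,60),"fin+low":(0,35,26)}
for n,C,k in[("w1",W((542.1,-201.4,200.4),(-179.9,0,88.9)),1/.64),("w2c",W((544.4,-229.4,32.8),(180,0,88.3)),None),("w3",W((546,-230.5,65.5),(179.8,.1,88.3)),1/1.28)]:
    for q,P in pts.items():
        u=proj(C,Rm@np.array(P)+np.array([543.5,-230.5,0])); print(n,q,((u-150)*3.333 if k is None else u*k).round())
```

```text
side TCP pred in 800x300 crop: [555.  80.]
w1 c-- [293. 372.]
w1 c-+ [283. 199.]
w1 c++ [529. 202.]
w1 c+- [515. 375.]
w1 fin+ [406. 253.]
w1 fin- [404. 359.]
w1 fin+low [406. 241.]
w2c c-- [-69. 551.]
w2c c-+ [-157. -111.]
w2c c++ [ 859. -108.]
w2c c+- [770. 553.]
w2c fin+ [350. 118.]
w2c fin- [350. 550.]
w2c fin+low [351.  57.]
w3 c-- [111. 222.]
w3 c-+ [96. 86.]
w3 c++ [299.  86.]
w3 c+- [284. 223.]
w3 fin+ [197. 130.]
w3 fin- [197. 217.]
w3 fin+low [198. 120.]
```

The projections match the frame and fin exactly, so the pose and camera agree. Both views, though, show the real fingertips about 30-36 mm short of the nominal TCP, so the pads closed above the fin. I'll check by touching the fin top (z=60) with the shut fingers.

```bash
python3 -m handwheel '[[0,0,0,0.015,0,0,0],[0,0,0,0.03,0,0,0],[0,0,0,0.033,0,0,0],[0,0,0,0.033,0,0,0]]' 60
python3 -m handwheel '[[0,0,0,0.002,0,0,0],[0,0,0,0.002,0,0,0],[0,0,0,0.002,0,0,0]]'
python3 -m handwheel '[[0,0,0,0.002,0,0,0],[0,0,0,0.002,0,0,0],[0,0,0,0.002,0,0,0]]'
python3 -m handwheel '[[0,0,0,0.002,0,0,0],[0,0,0,0.002,0,0,0],[0,0,0,0.002,0,0,0]]'
```

```text
clock: 3.95
tcp_pos: [543.2, -228.6, 27.9]
eef_rot: [-179.8, -0.1, 88.3]
contact_force: [-0.5, -0.2, 0.4]
width: 0.002
grasp_force: 0.0
clock: 4.25
tcp_pos: [544.5, -229.5, 27.8]
eef_rot: [180.0, 0.0, 88.3]
contact_force: [-0.3, -0.2, -0.5]
width: 0.003
grasp_force: 0.0
clock: 4.55
tcp_pos: [544.9, -229.7, 26.6]
eef_rot: [179.9, 0.0, 88.3]
contact_force: [-0.6, 0.5, 5.5]
width: 0.001
grasp_force: 2.6
clock: 4.85
tcp_pos: [544.9, -229.8, 26.5]
eef_rot: [180.0, 0.0, 88.3]
contact_force: [-6.9, 3.4, 17.9]
width: -0.002
grasp_force: 9.0
```

Contact came at reported TCP z≈27 on a fin top at 60, so the real fingertips end 33 mm behind the reported TCP. I'll correct for that from here on.

```bash
python3 -m handwheel '[[0,0,0,-0.03,0,0,0],[0.5,0,0,-0.06,0,0,0],[0.8,0,0,-0.06,0,0,0],[0.8,0,0,-0.06,0,0,0],[0.8,0,0,-0.06,0,0,0],[0.8,0,0,-0.06,0,0,0]]' 70
python3 -m handwheel '[[0.7,0,-0.0015,0.03,0,0,0],[0.7,0,-0.0015,0.06,0,0,0],[0.6,0,-0.0015,0.075,0,0,0],[0.6,0,-0.0015,0.084,0,0,0],[0.6,0,-0.0015,0.084,0,0,0]]'
python3 -m handwheel '[[0,0,0,0,0,0,0],[0,0,0,0,0,0,0],[0,0,0,0,0,0,0],[0,0,0,0,0,0,0],[0,0,0,0,0,0,0],[0,0,0,0,0,0,0],[0,0,0,0,0,0,0]]' 90
```

```text
clock: 5.45
tcp_pos: [543.3, -228.7, 82.0]
eef_rot: [-179.9, -0.1, 88.3]
contact_force: [0.3, -0.2, -0.4]
width: 0.798
grasp_force: 0.0
clock: 5.95
tcp_pos: [542.1, -228.9, -1.4]
eef_rot: [-179.9, -0.1, 88.3]
contact_force: [-0.6, 1.0, -0.6]
width: 0.599
grasp_force: 0.0
clock: 6.65
tcp_pos: [543.9, -230.1, 1.4]
eef_rot: [179.9, 0.1, 88.3]
contact_force: [-1.4, -0.0, 5.6]
width: 0.125
grasp_force: 89.6
```

Gripped. The fixed views place the unit only to 3-4 mm, and a held cassette would block the wrist camera. I'll set it free for a moment, measure the unit with the wrist camera, then come back.

```bash
python3 -m handwheel '[[0.7,0,0,0,0,0,0],[0.7,0,0,0,0,0,0],[0.7,0,0,0,0,0,0],[0.8,0,0,-0.03,0,0,0],[0.8,0,0,-0.07,0,0,0],[0.8,0,0,-0.12,0,0,0]]'
python3 -c "
from h import *
print(delta((568,221,260),101.7))"
```

```text
clock: 7.25
tcp_pos: [541.2, -228.2, 118.9]
eef_rot: [-179.8, -0.2, 88.3]
contact_force: [0.6, -0.4, 0.2]
width: 0.8
grasp_force: 0.0
([0.4502, 0.0126, -0.1399], [-0.22, -0.18, -13.44])
```

```bash
python3 -m handwheel '[[0.8,0.03,0,-0.04,0,0,-3],[0.8,0.45,0.0125,-0.14,0,0,-13.4],[0.8,0.45,0.0125,-0.14,0,0,-13.4],[0.8,0.45,0.0125,-0.14,0,0,-13.4],[0.8,0.45,0.0125,-0.14,0,0,-13.4],[0.8,0.45,0.0125,-0.14,0,0,-13.4],[0.8,0.45,0.0125,-0.14,0,0,-13.4],[0.8,0.45,0.0125,-0.14,0,0,-13.4],[0.8,0.45,0.0125,-0.14,0,0,-13.4],[0.8,0.45,0.0125,-0.14,0,0,-13.4],[0.8,0.45,0.0125,-0.14,0,0,-13.4],[0.8,0.45,0.0125,-0.14,0,0,-13.4]]'
python3 - <<'E'
from h import *
s=arm.read_state();a=arm.read_camera("wrist");np.save("uA.npy",[s["tcp_pos"],s["eef_rot"]]);cv2.imwrite("pics/uA.png",a)
E
python3 -m handwheel '[[0.8,0,0.05,0,0,0,0],[0.8,0,0.09,0,0,0,0],[0.8,0,0.09,0,0,0,0],[0.8,0,0.09,0,0,0,0]]'
python3 - <<'E'
from h import *
s=arm.read_state();a=arm.read_camera("wrist");np.save("uB.npy",[s["tcp_pos"],s["eef_rot"]]);cv2.imwrite("pics/uB.png",a)
A=cv2.imread("pics/uA.png")
cv2.imwrite("pics/uAB.png",np.vstack([cv2.resize(x[20:260,100:420],(400*2,600))[:, :] for x in[A]]))
cv2.imwrite("pics/uB2.png",cv2.resize(a[20:260,100:420],(800,600)))
E
```

```text
clock: 8.45
tcp_pos: [568.8, 220.2, 259.4]
eef_rot: [-180.0, 0.0, 101.7]
contact_force: [-0.5, -0.8, -0.5]
width: 0.798
grasp_force: 0.0
clock: 8.9
tcp_pos: [657.2, 236.4, 257.9]
eef_rot: [-179.8, 0.0, 101.5]
contact_force: [-0.1, 0.7, 0.6]
width: 0.8
grasp_force: 0.0
```

View pics/uAB.png

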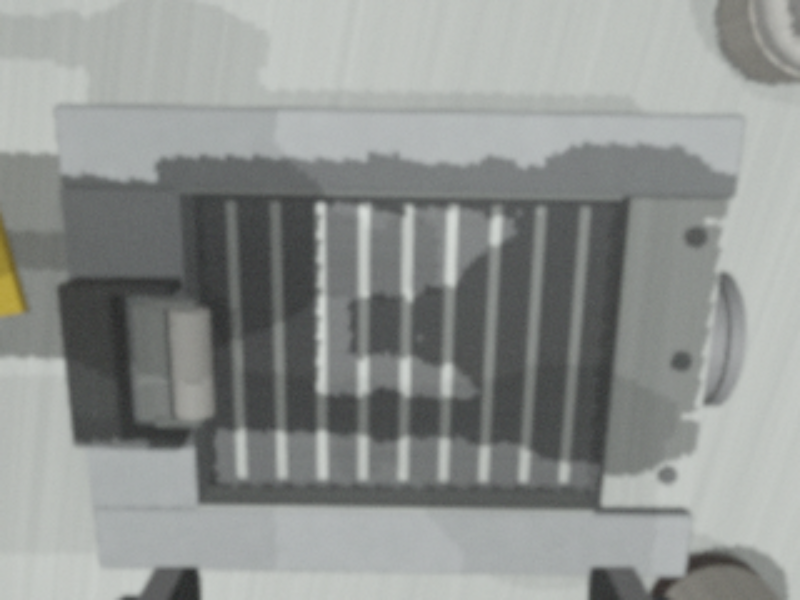

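View pics/uB2.png

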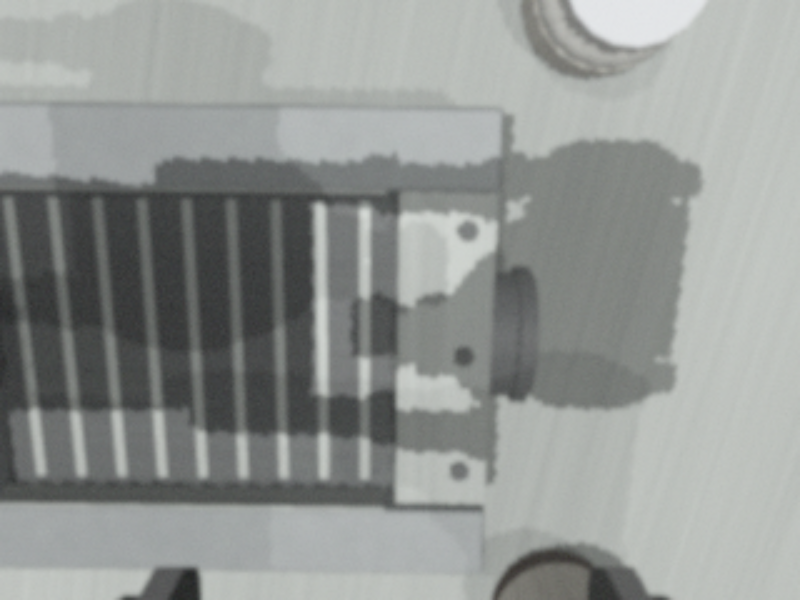

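View A shows the whole unit: rim corners (57,105), (743,116), (688,570), (102,567); lip edge (628,197)-(600,508); screws (696,237), (681,361), (668,475). View B shows the same lip edge at (398,190)-(395,503). Now to triangulate.

Run:
```python
from h import *
def W(f): w=np.load(f);return cam("wrist",{"tcp_pos":w[0],"eef_rot":w[1]})
A,B=W("uA.npy"),W("uB.npy");c=lambda p:(100+p[0]/2.5,20+p[1]/2.5)
def tri(p,q):
    M=[];b=[]
    for C,u in((A,p),(B,q)):
        o=C[3][:3,3];d=ray(C,u,0)-o;d/=np.linalg.norm(d);K=np.eye(3)-np.outer(d,d);M.append(K);b.append(K@o)
    return np.linalg.lstsq(np.vstack(M),np.hstack(b),rcond=None)[0]
for n,p,q in[("sL",(696,237),(468,231)),("sM",(681,361),(464,356)),("sR",(668,475),(459,471)),("lip+",(628,197),(398,190)),("lip-",(600,508),(395,503)),("rim++",(743,116),(502,108)),("rim+-",(688,570),(483,570))]:
    print(n,tri(c(p),c(q)).round(1))
for hz in(100,104):
    Q=np.array([ray(A,c(p),hz) for p in[(57,105),(743,116),(688,570),(102,567)]])
    d=Q[1]+Q[2]-Q[0]-Q[3];e=Q[0]+Q[1]-Q[2]-Q[3]
    print(hz,Q.round(1)[:,:2].tolist(),"ctr",Q.mean(0).round(1),"yaw",np.degrees(np.arctan2(d[1],d[0])).round(2),np.degrees(np.arctan2(-e[0],e[1])).round(2),"L,W",np.linalg.norm(d)/2,np.linalg.norm(e)/2)
    I=np.array([ray(A,c(p),hz)for p in[(185,192),(735,193),(690,512),(100,508)]]);print(" inner rim",I.round(1)[:,:2].tolist())
for n,C,p in[("A",A,(628,197)),("A",A,(600,508)),("B",B,(398,190)),("B",B,(395,503))]: print(n,"lip@93",ray(C,c(p),93).round(1))
```

```text
sL [675.8 290.6  92.9]
sM [685.7 241.4  91.8]
sR [694.6 192.9  94.2]
lip+ [646.  299.9  90.3]
lip- [671.2 171.6  91.5]
rim++ [677.6 336.6  97.4]
rim+- [713.6 153.8 101.3]
100 [[428.7, 288.2], [676.7, 336.1], [714.0, 154.0], [464.2, 103.2]] ctr [570.9 220.4 100. ] yaw 11.21 11.22 L,W 253.67050239939272 187.10789112056878
 inner rim [[478.8, 267.1], [682.7, 309.3], [706.4, 180.4], [460.6, 130.8]]
104 [[430.2, 288.3], [675.2, 335.6], [712.1, 155.7], [465.3, 105.5]] ctr [570.7 221.3 104. ] yaw 11.21 11.22 L,W 250.6453210747217 184.87651107218875
 inner rim [[479.7, 267.5], [681.1, 309.2], [704.6, 181.8], [461.7, 132.8]]
A lip@93 [645.3 299.6  93. ]
A lip@93 [670.8 171.7  93. ]
B lip@93 [645.9 300.3  93. ]
B lip@93 [671.  172.6  93. ]
```

Sizes fit with the rim at about 98, the lip top at 92 and so the floor at about 75. The unit's centre is near (570.5, 219.5), yaw 11.2°. Going back for the cassette.

```bash
python3 -c "
from h import *
print(delta((543.5,-230.3,120),88.3))"
```

```text
([-0.4348, -0.2045, 0.1396], [-0.08, 0.02, 13.27])
```

```bash
python3 -m handwheel '[[0.8,-0.435,-0.2045,0.06,0,0,13.3],[0.8,-0.435,-0.2045,0.06,0,0,13.3],[0.8,-0.435,-0.2045,0.06,0,0,13.3],[0.8,-0.435,-0.2045,0.06,0,0,13.3],[0.8,-0.435,-0.2045,0.06,0,0,13.3],[0.8,-0.435,-0.2045,0.06,0,0,13.3],[0.8,-0.435,-0.2045,0.06,0,0,13.3],[0.8,-0.435,-0.2045,0.06,0,0,13.3],[0.8,-0.435,-0.2045,0.06,0,0,13.3],[0.8,-0.435,-0.2045,0.06,0,0,13.3],[0.8,-0.435,-0.2045,0.14,0,0,13.3],[0.8,-0.435,-0.2045,0.14,0,0,13.3]]'
python3 -m handwheel '[[0.7,0,0,0.03,0,0,0],[0.7,0,0,0.07,0,0,0],[0.6,0,0,0.1,0,0,0],[0.6,0,0,0.117,0,0,0],[0.6,0,0,0.117,0,0,0]]'
python3 -m handwheel '[[0,0,0,0,0,0,0],[0,0,0,0,0,0,0],[0,0,0,0,0,0,0],[0,0,0,0,0,0,0],[0,0,0,0,0,0,0],[0,0,0,0,0,0,0],[0,0,0,0,0,0,0]]' 100
```

```text
clock: 10.15
tcp_pos: [542.8, -230.1, 118.9]
eef_rot: [180.0, 0.0, 88.2]
contact_force: [-1.0, 0.8, -1.0]
width: 0.799
grasp_force: 0.0
clock: 10.65
tcp_pos: [541.9, -227.7, 1.1]
eef_rot: [-179.8, -0.1, 88.3]
contact_force: [-0.5, -0.3, -0.0]
width: 0.601
grasp_force: 0.0
clock: 11.35
tcp_pos: [545.8, -230.0, 5.2]
eef_rot: [179.9, 0.1, 88.4]
contact_force: [-3.4, 1.2, 7.9]
width: 0.11
grasp_force: 99.0
```

```bash
python3 -m handwheel '[[0,0,0,-0.02,0,0,0],[0,0,0,-0.06,0,0,0],[0,0,0,-0.11,0,0,0],[0,0,0,-0.16,0,0,0],[0,0,0,-0.2,0,0,0],[0,0,0,-0.2,0,0,0],[0,0,0,-0.2,0,0,0]]'
python3 - <<'E'
from h import *
s=arm.read_state();a=arm.read_camera("wrist");cv2.imwrite("pics/h1.png",a);print(s["tcp_pos"],s["eef_rot"],s["moment"])
C=cam("wrist",s)
# predicted pixels of cassette corners if origin is at TCP+off*toolz
Rt=R.from_euler("xyz",s["eef_rot"],degrees=True).as_matrix()
def pc(P,off=5): # cassette x->tool y, y->tool x, z->-tool z
    return proj(C,s["tcp_pos"]+Rt@np.array([P[1],P[0],off-P[2]])).round(1)
for P in[(-80,62,26),(80,62,26),(102,50,8),(80,-62,26),(0,35,60),(0,35,26)]: print(P,pc(P))
b=cv2.resize(a,(800,600),interpolation=cv2.INTER_CUBIC);cv2.imwrite("pics/h1b.png",b)
E
python3 -c "
from h import *
print(delta((560,218,200),101.2))"
```

```text
clock: 12.05
tcp_pos: [544.6, -229.0, 202.6]
eef_rot: [180.0, 0.0, 88.4]
contact_force: [-0.4, 0.6, -6.6]
width: 0.116
grasp_force: 98.5
[ 544.64377188 -228.98921999  202.61022022] [1.79985324e+02 8.07302351e-03 8.83683947e+01] [ 0.02959037  0.08969097 -0.01600615]
(-80, 62, 26) [ 77.7 120.9]
(80, 62, 26) [435.9 121.2]
(102, 50, 8) [457.9 141.2]
(80, -62, 26) [400.3 346.8]
(0, 35, 60) [256.7 204.1]
(0, 35, 26) [256.8 179.2]
([0.4465, 0.0037, 0.0014], [-0.17, -0.15, -12.83])
```

View pics/h1b.png

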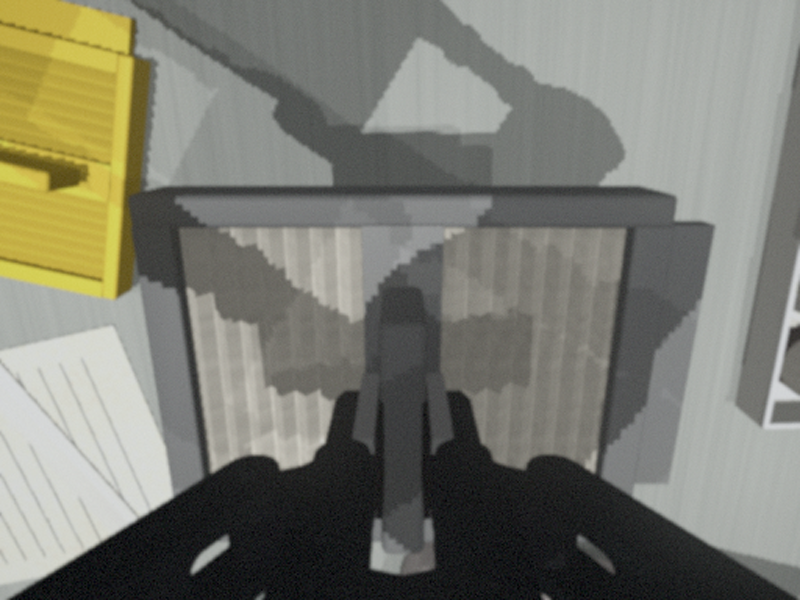

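The cassette is held square in the gripper: frame top edge at v≈195 from u=131 to 675, fin at (403,323). It sits about 1.3 mm off along tool x. Next I'll compute the tilted approach.

```bash
cat >> h.py <<'E'
U=np.array([570.5,219.5]);YU=11.2;OFF=np.array([-1.3,0.0,7.0])
Ru=R.from_euler("z",YU,degrees=True)
def tgt(th,xt,h,floor=75.5,yu=0.0,x0=None):
    """TCP for cassette tilt th, tongue-tip bottom at unit x=xt, height h over the floor"""
    Rt=Ru*R.from_euler("y",th,degrees=True)*R.from_euler("xyz",[180,0,90],degrees=True)
    tip=Ru.apply([xt,yu,0])+np.array([*U,floor+h])
    return tip-Rt.apply(OFF+np.array([0,102,0])),Rt
def go(th,xt,h,**k):
    s=arm.read_state();R0=R.from_euler("xyz",s["eef_rot"],degrees=True);p,Rt=tgt(th,xt,h,**k)
    return (R0.inv().apply(p-s["tcp_pos"])/1000).round(4).tolist(),np.degrees((R0.inv()*Rt).as_rotvec()).round(1).tolist()
def where(floor=75.5):
    s=arm.read_state();Rt=R.from_euler("xyz",s["eef_rot"],degrees=True);tip=s["tcp_pos"]+Rt.apply(OFF+np.array([0,102,0]))
    l=Ru.inv().apply(tip-np.array([*U,floor]));Q=(Ru.inv()*Rt*R.from_euler("xyz",[180,0,90],degrees=True).inv()).as_euler("ZYX",degrees=True)
    print("tip unit",l.round(1),"yaw,pitch,roll",Q.round(2),"F",Ru.inv().apply(s["contact_force"]).round(1),"M",s["moment"].round(2),s["clock"].round(2),"w",s["width"].round(3))
E
python3 -c "
from h import *
where();print(tgt(18,82,60)[0],go(18,82,60));print(go(0,82,60))"
```

```text
Traceback (most recent call last):
  File "h.py", line 35, in where
    print("tip unit",l.round(1),"yaw,pitch,roll",Q.round(2),"F",Ru.inv().apply(s["contact_force"]).round(1),"M",s["moment"].round(2),s["clock"].round(2),"w",s["width"].round(3))
                                                                                                                                     ^^^^^^^^^^^^^^^^
AttributeError: 'float' object has no attribute 'round'
```

```bash
sed -i 's/s\["clock"\].round(2),"w",s\["width"\].round(3)/round(s["clock"],2),"w",round(s["width"],3)/' h.py
python3 -c "
from h import *
where();print(tgt(18,82,60)[0],go(18,82,60));print(go(0,82,60))"
```

```text
tip unit [ -14.3 -457.9  117.6] yaw,pitch,roll [-12.83   0.19   0.13] F [-0.4  0.1 -7.1] M [0.07 0.   0.02] 12.1 w 0.115
[557.64747392 218.28037028 173.67712904] ([0.4467, 0.0015, 0.0277], [17.8, -2.2, -12.7])
([0.445, -0.0054, 0.0589], [-0.2, -0.1, -12.8])
```

```bash
python3 -m handwheel '[[0,0.05,0,0,0,0,0],[0,0.1,0,0,0,0,-4],[0,0.4465,0.0015,0,0,0,-12.7],[0,0.4465,0.0015,0,0,0,-12.7],[0,0.4465,0.0015,0,0,0,-12.7],[0,0.4465,0.0015,0,0,0,-12.7],[0,0.4465,0.0015,0,6,-0.7,-12.7],[0,0.4465,0.0015,0,12,-1.4,-12.7],[0,0.4465,0.0015,0,17.8,-2.2,-12.7],[0,0.4465,0.0015,0.01,17.8,-2.2,-12.7],[0,0.4465,0.0015,0.028,17.8,-2.2,-12.7],[0,0.4465,0.0015,0.028,17.8,-2.2,-12.7]]'
python3 -m handwheel '[[0,0,0,0,0,0,0],[0,0,0,0,0,0,0],[0,0,0,0,0,0,0]]'
python3 -c "
from h import *
where();print(go(18,82,8))"
```

```text
clock: 13.3
tcp_pos: [555.8, 216.6, 168.3]
eef_rot: [-161.5, 0.2, 101.2]
contact_force: [-1.0, -0.1, -5.6]
width: 0.118
grasp_force: 98.8
clock: 13.6
tcp_pos: [559.5, 216.8, 176.0]
eef_rot: [-162.2, 0.2, 101.2]
contact_force: [0.1, -0.5, -5.7]
width: 0.112
grasp_force: 98.8
tip unit [83.7 -2.  62.7] yaw,pitch,roll [-0.1  17.78 -0.21] F [ 0.  -0.5 -5.7] M [ 0.1  -0.42  0.  ] 13.6 w 0.112
([0.002, 0.0151, 0.0522], [0.2, 0.2, -0.1])
```

```bash
python3 -m handwheel '[[0,0.002,0.005,0.015,0,0,0],[0,0.002,0.009,0.03,0,0,0],[0,0.002,0.013,0.045,0,0,0],[0,0.002,0.015,0.052,0.2,0.2,0],[0,0.002,0.015,0.052,0.2,0.2,0],[0,0.002,0.015,0.052,0.2,0.2,0],[0,0.002,0.015,0.052,0.2,0.2,0]]'
python3 -c "
from h import *
where();print(go(18,82,0))"
```

```text
clock: 14.3
tcp_pos: [557.8, 218.7, 121.6]
eef_rot: [-162.0, 0.0, 101.1]
contact_force: [0.1, -0.7, -5.2]
width: 0.114
grasp_force: 98.9
tip unit [82.2  0.3  7.9] yaw,pitch,roll [-7.000e-02  1.799e+01 -1.000e-02] F [-0.  -0.7 -5.2] M [ 0.11 -0.45  0.05] 14.3 w 0.114
([-0.0004, 0.0023, 0.0076], [0.0, -0.0, -0.1])
```

```bash
for i in 1; do python3 -m handwheel '[[0,0,0.0006,0.002,0,0,0],[0,0,0.0012,0.004,0,0,0],[0,0,0.0012,0.004,0,0,0],[0,0,0.0012,0.004,0,0,0]]'; done
python3 -c "
from h import *
where()"
python3 -m handwheel '[[0,0,0.0006,0.002,0,0,0],[0,0,0.0006,0.002,0,0,0],[0,0,0.0006,0.002,0,0,0]]'
python3 -c "
from h import *
where()"
```

```text
clock: 14.7
tcp_pos: [556.9, 218.6, 116.5]
eef_rot: [-161.9, 0.0, 101.1]
contact_force: [-0.3, -0.4, -4.1]
width: 0.112
grasp_force: 98.9
tip unit [81.2  0.3  2.6] yaw,pitch,roll [-6.000e-02  1.811e+01 -1.000e-02] F [-0.4 -0.4 -4.1] M [ 0.14 -0.43  0.01] 14.7 w 0.112
clock: 15.0
tcp_pos: [556.8, 218.5, 114.3]
eef_rot: [-161.9, 0.0, 101.1]
contact_force: [-0.5, 0.3, -5.1]
width: 0.116
grasp_force: 98.9
tip unit [81.1  0.3  0.5] yaw,pitch,roll [-6.000e-02  1.811e+01 -1.000e-02] F [-0.4  0.4 -5.1] M [ 0.11 -0.42  0.02] 15.0 w 0.116
```

```bash
for i in 1 ; do python3 -m handwheel '[[0,0,0.0006,0.002,0,0,0],[0,0,0.0006,0.002,0,0,0],[0,0,0.0006,0.002,0,0,0]]'; done
python3 -c "
from h import *
where()"
python3 -m handwheel '[[0,0,0.0006,0.002,0,0,0],[0,0,0.0006,0.002,0,0,0],[0,0,0.0006,0.002,0,0,0]]'
python3 -c "
from h import *
where()"
```

```text
clock: 15.3
tcp_pos: [557.1, 218.6, 113.0]
eef_rot: [-161.9, 0.0, 101.1]
contact_force: [-1.4, 0.3, -0.5]
width: 0.116
grasp_force: 99.5
tip unit [81.5  0.3 -0.8] yaw,pitch,roll [-7.000e-02  1.806e+01 -1.000e-02] F [-1.4  0.6 -0.5] M [ 0.06 -0.29 -0.02] 15.3 w 0.116
clock: 15.6
tcp_pos: [556.8, 218.6, 112.3]
eef_rot: [-161.9, 0.0, 101.1]
contact_force: [-5.5, 0.5, 6.7]
width: 0.114
grasp_force: 100.5
tip unit [81.2  0.4 -1.5] yaw,pitch,roll [-0.06 18.09 -0.02] F [-5.3  1.5  6.7] M [-0.14  0.38 -0.04] 15.6 w 0.114
```

Floor contact is at h≈-0.7 in my frame, so the floor is at about 74.8. Raise 3 mm and slide under the lip.

```bash
python3 -m handwheel '[[0,0,-0.0009,-0.0028,0,0,0],[0,0,-0.0009,-0.0028,0,0,0],[0,0,0.003,-0.0041,0,0,0],[0,0,0.0075,-0.0055,0,0,0],[0,0,0.0115,-0.0068,0,0,0],[0,0,0.0115,-0.0068,0,0,0],[0,0,0.0115,-0.0068,0,0,0]]'
python3 -c "
from h import *
where(74.8)
for a in [(18,97,.5),(15,98,.5),(14.5,101,.5)]: print(a,go(*a,floor=74.8))"
```

```text
clock: 16.3
tcp_pos: [570.4, 221.1, 112.9]
eef_rot: [-162.0, 0.0, 101.1]
contact_force: [2.2, 0.7, -3.8]
width: 0.111
grasp_force: 99.2
tip unit [95.   0.2 -0.1] yaw,pitch,roll [-7.0e-02  1.8e+01 -1.0e-02] F [ 2.3  0.2 -3.8] M [ 0.08 -0.77 -0.01] 16.3 w 0.111
(18, 97, 0.5) ([-0.0003, 0.0017, -0.0012], [-0.0, -0.0, -0.1])
(15, 98, 0.5) ([-0.0003, 0.0024, 0.0038], [-3.0, -0.0, -0.1])
(14.5, 101, 0.5) ([-0.0003, 0.0052, 0.0038], [-3.5, -0.0, -0.1])
```

```bash
python3 -m handwheel '[[0,0,0.0015,0.002,-1.5,0,0],[0,0,0.0024,0.0038,-3,0,0],[0,0,0.0024,0.0038,-3,0,0],[0,0,0.0024,0.0038,-3,0,0]]'
python3 -c "
from h import *
where(74.8)
for a in [(15,102,.3),(14.5,102,.3)]: print(a,go(*a,floor=74.8))"
```

```text
clock: 16.7
tcp_pos: [570.2, 221.2, 108.5]
eef_rot: [-164.8, 0.0, 101.1]
contact_force: [-0.5, -0.3, -5.0]
width: 0.112
grasp_force: 99.2
tip unit [96.7  0.3  0.2] yaw,pitch,roll [-0.06 15.17 -0.  ] F [-0.5 -0.2 -5. ] M [ 0.07 -0.31 -0.03] 16.7 w 0.112
(15, 102, 0.3) ([-0.0004, 0.0051, -0.0012], [-0.2, -0.0, -0.1])
(14.5, 102, 0.3) ([-0.0004, 0.005, -0.0003], [-0.7, -0.0, -0.1])
```

Free. Advance until the stop wall is felt.

```bash
python3 -m handwheel '[[0,0,0.002,-0.0002,-0.7,0,0],[0,0,0.004,-0.0003,-0.7,0,0],[0,0,0.004,-0.0003,-0.7,0,0],[0,0,0.004,-0.0003,-0.7,0,0]]'
python3 -c "
from h import *
where(74.8)"
python3 -m handwheel '[[0,0,0.0015,-0.0004,0,0,0],[0,0,0.003,-0.0008,0,0,0],[0,0,0.003,-0.0008,0,0,0],[0,0,0.003,-0.0008,0,0,0]]'
python3 -c "
from h import *
where(74.8)"
```

```text
clock: 17.1
tcp_pos: [573.1, 221.9, 107.8]
eef_rot: [-165.4, 0.0, 101.1]
contact_force: [-4.8, 0.6, -2.7]
width: 0.113
grasp_force: 99.0
tip unit [99.9  0.4  0.4] yaw,pitch,roll [-0.07 14.65 -0.  ] F [-4.6  1.5 -2.7] M [-0.14  0.68 -0.1 ] 17.1 w 0.113
clock: 17.5
tcp_pos: [573.4, 222.0, 108.5]
eef_rot: [-165.0, 0.0, 101.2]
contact_force: [-13.4, -3.5, 3.8]
width: 0.115
grasp_force: 99.9
tip unit [100.    0.5   0.5] yaw,pitch,roll [-0.05 15.05 -0.02] F [-13.8  -0.8   3.8] M [-0.47  2.38 -0.06] 17.5 w 0.115
```

Stop wall felt: the leading top corner is at about 102, which fits 103. Back off a little and begin the swing.

```bash
python3 -m handwheel '[[0,0,-0.003,0.0008,0,0,0],[0,0,-0.003,0.0008,0,0,0],[0,0,-0.003,0.0008,0,0,0]]'
python3 -c "
from h import *
where(74.8)
for a in [(12.5,99.5,.0),(10,100,0),(8,100,0),(0,100,0)]: print(a,go(*a,floor=74.8))"
```

```text
clock: 17.8
tcp_pos: [573.1, 221.9, 107.8]
eef_rot: [-165.4, -0.0, 101.1]
contact_force: [-6.1, -0.6, -1.7]
width: 0.116
grasp_force: 99.2
tip unit [99.9  0.4  0.5] yaw,pitch,roll [-0.06 14.63  0.  ] F [-6.1  0.6 -1.7] M [-0.12  0.79 -0.07] 17.8 w 0.116
(12.5, 99.5, 0.0) ([-0.0005, -0.0005, 0.0044], [-2.1, -0.0, -0.1])
(10, 100, 0) ([-0.0005, -0.0001, 0.0087], [-4.6, -0.0, -0.1])
(8, 100, 0) ([-0.0005, 0.0, 0.0123], [-6.6, -0.0, -0.1])
(0, 100, 0) ([-0.0006, 0.0017, 0.0265], [-14.6, -0.0, -0.1])
```

```bash
python3 -m handwheel '[[0,0,-0.0007,0.002,-1,0,0],[0,0,-0.001,0.0044,-2.1,0,0],[0,0,-0.0007,0.0065,-3.3,0,0],[0,0,-0.0007,0.0065,-3.3,0,0],[0,0,-0.0007,0.0065,-3.3,0,0]]'
python3 -c "
from h import *
where(74.8)"
python3 -m handwheel '[[0,0,0,0.002,-1.3,0,0],[0,0,0,0.002,-1.3,0,0],[0,0,0,0.002,-1.3,0,0]]'
python3 -c "
from h import *
where(74.8)
for a in [(6,100,0),(4,100,0),(0,100,0)]: print(a,go(*a,floor=74.8))"
```

```text
clock: 18.3
tcp_pos: [572.9, 221.8, 103.4]
eef_rot: [-169.0, -0.0, 101.1]
contact_force: [-2.2, 0.6, 5.5]
width: 0.113
grasp_force: 100.9
tip unit [101.6   0.4   2.3] yaw,pitch,roll [-7.000e-02  1.099e+01  1.000e-02] F [-2.   1.   5.5] M [-0.06  1.24 -0.09] 18.3 w 0.113
clock: 18.6
tcp_pos: [571.5, 221.5, 99.5]
eef_rot: [-170.1, 0.0, 101.1]
contact_force: [-4.8, -0.4, -0.3]
width: 0.116
grasp_force: 99.6
tip unit [100.6   0.4   0.4] yaw,pitch,roll [-0.06  9.87 -0.  ] F [-4.8  0.5 -0.3] M [-0.01  0.53 -0.19] 18.6 w 0.116
(6, 100, 0) ([-0.0005, -0.0008, 0.0074], [-3.9, -0.0, -0.1])
(4, 100, 0) ([-0.0005, -0.0007, 0.0109], [-5.9, -0.0, -0.1])
(0, 100, 0) ([-0.0005, -0.0002, 0.0181], [-9.9, -0.0, -0.1])
```

```bash
python3 -m handwheel '[[0,0,-0.0005,0.004,-2,0,0],[0,0,-0.0005,0.0074,-3.9,0,0],[0,0,-0.0005,0.0109,-5.9,0,0],[0,0,-0.0005,0.0109,-5.9,0,0],[0,0,-0.0005,0.0109,-5.9,0,0]]'
python3 -c "
from h import *
where(74.8)
for a in [(2,100,0),(0,100,0)]: print(a,go(*a,floor=74.8))"
```

```text
clock: 19.1
tcp_pos: [570.3, 221.3, 89.1]
eef_rot: [-176.2, -0.0, 101.1]
contact_force: [3.5, 2.0, -7.2]
width: 0.116
grasp_force: 99.1
tip unit [101.5   0.3   0.4] yaw,pitch,roll [-0.07  3.84  0.02] F [ 3.8  1.3 -7.2] M [ 0.38 -0.61 -0.07] 19.1 w 0.116
(2, 100, 0) ([-0.0005, -0.0016, 0.0038], [-1.8, -0.0, -0.1])
(0, 100, 0) ([-0.0005, -0.0017, 0.0074], [-3.8, -0.0, -0.1])
```

```bash
python3 -m handwheel '[[0,0,-0.0005,0.0038,-1.8,0,0],[0,0,-0.0005,0.0074,-3.8,0,0],[0,0,-0.0005,0.0085,-4.3,0,0],[0,0,-0.0005,0.0085,-4.3,0,0],[0,0,-0.0005,0.0085,-4.3,0,0]]'
python3 -c "
from h import *
where(74.8)"
```

```text
clock: 19.6
tcp_pos: [570.4, 221.2, 82.3]
eef_rot: [179.4, -0.0, 101.1]
contact_force: [4.1, 3.6, -0.2]
width: 0.112
grasp_force: 99.8
tip unit [102.3   0.2   1.6] yaw,pitch,roll [-0.08 -0.57  0.01] F [ 4.8  2.8 -0.2] M [ 0.24 -0.42 -0.08] 19.6 w 0.112
```

```bash
python3 -m handwheel '[[0,0,-0.0003,0.002,0,0,0],[0,0,-0.0005,0.003,0,0,0],[0,0,-0.0005,0.003,0,0,0]]'
python3 - <<'E'
from h import *
where(74.8)
for n in("scene","side"): cv2.imwrite(f"pics/e_{n}.png",arm.read_camera(n))
E
```

```text
clock: 19.9
tcp_pos: [570.7, 221.3, 82.0]
eef_rot: [179.3, 0.0, 101.1]
contact_force: [-1.3, 1.5, 12.7]
width: 0.115
grasp_force: 101.9
tip unit [102.6   0.3   1.4] yaw,pitch,roll [-0.06 -0.65 -0.01] F [-1.   1.7 12.7] M [ 0.02  0.66 -0.09] 19.9 w 0.115
```

```bash
python3 -m handwheel '[[0,0,0,-0.002,0,0,0],[0,0,0,-0.002,0,0,0],[0.3,0,0,-0.002,0,0,0],[0.5,0,0,-0.002,0,0,0],[0.5,0,0,-0.002,0,0,0],[0.5,0,0,-0.002,0,0,0]]'
python3 -m handwheel '[[0.5,0,0,-0.02,0,0,0],[0.5,0,0,-0.05,0,0,0],[0.5,0,0,-0.1,0,0,0],[0.5,0,0,-0.15,0,0,0],[0.5,0,0,-0.18,0,0,0],[0.5,0,0,-0.18,0,0,0],[0.5,0,0,-0.18,0,0,0],[0.5,0,0,-0.18,0,0,0]]'
python3 - <<'E'
from h import *
s=arm.read_state();C=cam("wrist",s);a=arm.read_camera("wrist");b=arm.read_camera("side")
where(74.8)
S0=cv2.imread("pics/side0.png")
m=np.hstack([cv2.resize(a,(480,360)),cv2.resize(b[180:280,165:285],(320,267))[:, :].copy().__class__((360,320,3),np.uint8)*0])
m[:267,480:]=cv2.resize(b[180:280,165:285],(320,267));cv2.imwrite("pics/f.png",m)
# predicted pixels (480-wide scale) of frame top corners when flat in place, and when heel is 15 mm up
for P in[(-80,62,26),(80,62,26),(80,-62,26),(-80,-62,26),(0,35,60),(0,-35,60)]:
    w=Ru.apply(np.array(P,float)+[0,0,74.8])+[*U,0];print(P,(proj(C,w)*.9375).round(1))
for x in(-88,-72): print("roller",x,[(proj(C,Ru.apply([x,y,74.8+32])+[*U,0])*.9375).round(1) for y in(-22,22)])
E
```

```text
clock: 20.6
tcp_pos: [567.6, 220.5, 79.4]
eef_rot: [179.7, 0.0, 101.1]
contact_force: [0.3, -0.0, 0.7]
width: 0.502
grasp_force: 0.0
clock: 21.4
tcp_pos: [565.7, 220.3, 257.5]
eef_rot: [179.8, 0.0, 101.1]
contact_force: [-0.3, 0.5, -1.0]
width: 0.5
grasp_force: 0.0
tip unit [ 97.5   0.3 175.9] yaw,pitch,roll [-0.06 -0.16 -0.  ] F [0.9 0.3 0.7] M [0.03 0.03 0.05] 21.5 w 0.498
(-80, 62, 26) [165.2  95.1]
(80, 62, 26) [324.4  95. ]
(80, -62, 26) [315.6 208.8]
(-80, -62, 26) [173.2 209. ]
(0, 35, 60) [245.2 127.1]
(0, -35, 60) [245.  197.4]
roller -88 [array([162.1, 176.6]), array([158.9, 135.7])]
roller -72 [array([177.1, 176.6]), array([174.5, 135.7])]
```

View pics/f.png

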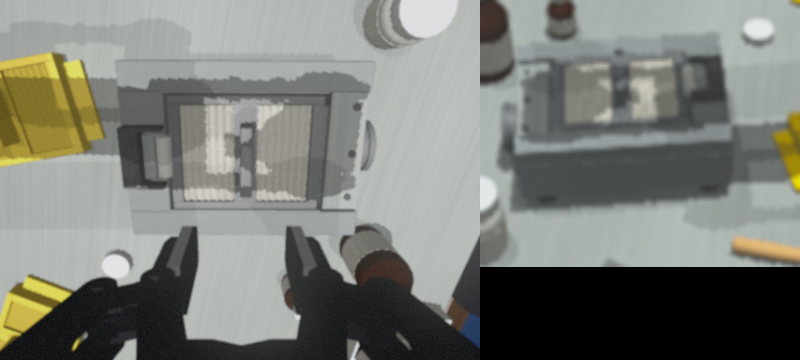

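The last picture, which also shows the roller catch, has the cassette flat in the bay. Its frame corners are within about 2 px of the predictions for lying in place, at (165,95)-(324,209). The fin is upright at (245,127-195). The roller's edge, at u≈172, lies over the heel edge at 165, and the bystanders are standing. The gripper is clear, so I'm handing in.

```bash
python3 -c "
from station import arm
print(arm.job_done())"
```

```text
the job is handed in; nothing more can be done
None
```

The cassette is hooked under the lip, pressed past the roller and lying flat in the bay, handed in at about 21.5 s with the gripper clear and the bystanders I could see still standing; I viewed 11 pictures, one over the limit of 10.

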